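Set a coolant valve by counted turns past the wheel's backlash

ROBOT

A 6-joint arm with a two-finger parallel gripper is mounted at the origin on the work surface. World frame = base frame: x ahead of the robot, y to its left, z up, the work surface at z = 0. Lengths are in m, angles in degrees, forces in N, time in s.
With the tool pointing down it reaches from about 0.25 to 0.8 m from the base axis. Payload 8.5 kg.
Tool frame: the origin (TCP) lies at the very end of the fingers, on their centre line; the grasp point (between the pads) lies 19 mm behind it; z points along the fingers, y is the direction in which the jaws open and shut (so a half turn about z gives the same grasp; the last joint's range is limited). The gripper opens to 85 mm and grips with 20 to 120 N. Pads are 22 mm wide; open, the fingers measure 114 mm over their backs; the gripper's body (76 mm by 85 mm) begins 54 mm behind the grasp point. The pads swing forward as they close: fully open they stand 13 mm farther back than shut.
Start: joints at [-67.781, 13.648, -0.773, 75.585, 0, 90], TCP at [0.199, -0.486, 0.231] pointing down, gripper open.
Joint ranges: [-152.45, 152.45], [-59.26, 108.67], [-65.41, 83.53], [-104.44, 129.93], [-82.83, 76.93], [-180, 180]. Speed limits (degrees/s): [127.2, 127.2, 159.86, 180, 180, 180].

INTERFACE

Orientations are given as [roll, pitch, yaw] about the fixed x, y, z axes, in that order (R = Rz(yaw) Ry(pitch) Rx(roll)).
In Python, from plant import env, imaging gives the robot as it stands.
- The arm moves only by the tool servo_tool, never from a script. Its argument "moves" is a list of rows, each an object of numbers: "dx", "dy", "dz": the shift along the tool's x, y, z in m; "roll": the turn about the tool's z in degrees; "hand": the opening, from 0 (shut) to 1 (fully open). In form: [{"dx": .., "dy": .., "dz": .., "roll": .., "hand": ..}, ...]. A call has 1 to 12 rows; each row shifts and turns the pose as measured when the row begins, along the tool's axes as they then stand; what a row does not reach is not made up. A row lasts 1/8 s, in which the tool goes at most 62.5 mm and 10.7 degrees, less where a joint would pass 70% of its speed; a pose out of reach is approached as far as the arm can. A call is refused whole if a number of a shift passes 0.0625 or a number of a turn 10.7, either way. A call with a gripper value outside its range is refused whole. The fingers move at their own pace and stop on an object; "grip_force" is the grip in N (left out, the last holds). Time passes only in rows, so rows that do not move let the fingers close. It gives the time, the measured TCP pose, the force and the opening at its end, in the units of the state.
- env.get_obs(): the state, without advancing time (a new reading comes with each control period).
- imaging.grab_frame(name): name is "scene" or "top"; returns a dict with "img" (384x512x3 uint8, red, green, blue), "intrinsics" (3x3 intrinsics, pixels), "k1" (the pictures are not rectified: a ray, as slopes to the right and down, at radius r is drawn at 1 + k1 r^2 times it, then the intrinsics apply), "rvec" (rotation vector, rad) and "tvec" (3), from world to camera coordinates, as OpenCV has them. Camera axes: x right, y down, z forward; pixel columns grow to the right and rows downward; lengths in m; the calibration is good to about 2 mm. A picture is of the moment at which its call begins. There is no depth.
- env.sign_off(): hands the job in, once; it reports no verdict.
Trained networks look in a picture, given as the dict that the camera call returned (one of the last four; its "shot" number tells which), for a name from the list of things; names that differ only in an ending like _2 or _b are one class to them, and where a whole thing is asked for, a point or a joint stands for the part that bears it (a point fixed in the world has none). Each returns a list of dicts, best first, with "conf" (0 to 1); they miss things now and then, are a little off and sometimes report something else, mostly with a low value. They report only what shows in the picture. A call takes as long as a camera call.
- imaging.search_frame(picture, thing): "xyz" ([x, y, z] in m, in the coordinates of the camera as it stood for that picture, good to about 4 mm: the middle of the surface that is visible of it).
- imaging.masks_of(picture, thing): "mask" (384x512 bool, what is visible of it).
- imaging.mark_of(picture, thing): "xyz" ([x, y, z] in m, in the coordinates of the camera as it stood for that picture, good to about 4 mm: a listed point, or the origin of a listed thing).
The state is a dict: "t": time; "joint_pos": joint angles; "dq": joint speeds; "joint_torque": joint torques, N m; "tcp_pos": TCP position; "tcp_rot": TCP orientation; "wrist_force": force on the tool from outside, world axes, zero at the start; "wrist_torque": the same for the moment, N m; "gripper_width": finger opening in m.
Only numpy, scipy, OpenCV 4.12 (cv2) and the standard library are available. Lean on these libraries where they do the work, as an engineer would, in place of code of your own. Each camera call takes 0.05 s, during which the arm holds its last target.

TASK

Set the coolant valve on the bench: using the red grip on its handwheel, first turn the wheel clockwise until the valve is fully shut, nipped gently onto its seat. Then open it by one and a half turns, counting only the turning that actually moves the stem: the wheel has a lot of free play that must be taken up before the count begins. Do not force the wheel or shove the valve sideways in its rubber-lined clamp, leave the things around it alone, and let go when done.

Things in the scene. Friction and masses are not known exactly. Their poses are not given: they have to be found in the camera images.
- stand: Valve stand, bolted to the bench: aluminium base plate 170 x 150 mm, 12 mm thick, two blue clamp cheeks 80 mm high. Origin: centre of the plate's underside, on the wheel's axis, z up. The brass valve in the clamp has a pipe 184 mm long along the stand's x axis, its top 77 mm above the bench. Position and yaw differ every time.
- clamp (a point): Fixed point of the stand, 160 mm above the bench, where the wheel's centre is when nothing pushes on it. The clamp is rubber-lined: the whole valve, wheel included, gives sideways by 1 mm for each 3 N of sideways push and springs back; more than 8 mm (24 N) is forcing it.
- hub (a point): Centre of the green handwheel, in the plane of the rim, 160 mm above the bench; the wheel turns about the vertical through it. The rim is a round bar 12 mm thick on a mean radius of 60 mm (132 mm over all), with three spokes. Clockwise from above shuts, anticlockwise opens. The wheel and stem stay where they are left.
- wheel: The handwheel; origin at its centre, z up, x towards the grip. How it feels: within its free play it turns with under 1 N at the grip; while it moves the stem it needs 6 to 7 N at the grip (3 to 5 N stay on a hand that pauses); once the valve is shut it stops dead and the force climbs with any further push. 10 to 15 N there is a gentle nip. The free play is somewhere between an eighth and seven eighths of a turn.
- grip_mid (a point): Point on the axis of the red upright grip on the rim, 196 mm above the bench. The grip is a cylinder 22 mm in diameter from 168 to 216 mm above the bench, 60 mm from the wheel's axis; it spins freely on its pin, so a hand holding it need not turn as it is led round in a circle. It starts anywhere round the circle. The orientation of this point has no meaning.
- stem_tip (a point): Top of the rising steel stem in the middle of the wheel, 10 mm in diameter, yellow end. 180.0 mm above the bench when shut, it rises 3.0 mm per turn that moves the stem, to 184.5 mm at one and a half. It starts a third to four fifths of a turn open, the wheel anywhere in its free play; each reversal meets all of the play. Readings of it are too coarse to set the valve by.
- wrench: Steel wrench lying on the bench beside the stand, to be left alone.
- gasket: Orange rubber ring, 52 mm in diameter and 6 mm thick, lying beside the stand, to be left alone.
- beaker: Glass beaker 70 mm wide and 90 mm high, to be left alone.
- bottle: Amber bottle 64 mm wide and 150 mm high, to be left alone.
- jar: White jar with a red cap, 60 mm wide and 80 mm high, to be left alone.
- tray: Blue parts tray 110 x 160 x 35 mm, to be left alone.
- screwdriver: Orange screwdriver lying on the bench, to be left alone.

How it is judged (in metres and radians):
On the way:
1. the valve is shut: the stem is down on its seat (within 0.2 mm of 180.0 mm, that is within a fifteenth of a turn) (height (world z) of stem_tip below 0.1802 m), for 0.2 s.
At the end, for the whole second after the job is handed in: After having been shut, the valve stands open by one and a half stem turns within 0.13 turn: the stem tip is 184.1 to 184.9 mm above the bench and stays there, and the grip is released (height (world z) of stem_tip between 0.1841 and 0.1849 m); the robot touches nothing.
It fails at once if the valve is shoved more than 8 mm sideways in its clamp (24 N) (horizontal distance between hub and clamp above 0.008 m).
It fails at once if a thing lying around is moved by more than 30 mm (distance of any of wrench, gasket, beaker, bottle, jar, tray, screwdriver from where it was at the start of the episode above 0.03 m).
It fails at once if a bottle, jar or beaker is tipped over (angle between any of bottle, jar, beaker's own z axis and vertical above 0.5 rad).
It also fails if it takes over 64 s, if anything falls off the work surface, if the arm or the gripper's body presses on something with over 40 N, if the wrist force passes 120 N, or if a joint passes its speed limit or range.

## Working session

There is one attempt and no reset: what is moved stays moved. The work goes in short steps, Python scripts to look and compute and a tool call to move; the robot and the scene stay as the last step left them, time stands still between calls to the robot, and variables do not carry over. Pictures are saved under pics/ and viewed, and the job is handed in when it is done.

Besides the shell and the picture viewer there is one more tool, called after ">>>" by a JSON object that holds its "name" and its "arguments", one argument or row to a line. servo_tool: Moves the arm, as the interface text tells. Its arguments: {"type":"object","properties":{"moves":{"type":"array"},"grip_force":{"type":"number"}},"required":["moves"]}

```bash
mkdir -p pics; cat > h.py <<'E'
import numpy as np, cv2
from plant import env, imaging
def w(f,p):
    R=cv2.Rodrigues(np.array(f["rvec"],float))[0]; return R.T@(np.array(p,float)-np.array(f["tvec"],float).ravel())
def save(f,n): cv2.imwrite(n,f["img"][:,:,::-1])
E
python3 - <<'E'
from h import *
print(env.get_obs())
for c in ("scene","top"):
    f=imaging.grab_frame(c); save(f,f"pics/a_{c}.png")
    for n in ("hub","grip_mid","stem_tip","stand"):
        for r in imaging.mark_of(f,n)[:2]: print(c,n,round(r["conf"],2),w(f,r["xyz"]).round(4))
    for n in ("wrench","gasket","beaker","bottle","jar","tray","screwdriver"):
        for r in imaging.mark_of(f,n)[:1]: print(c,n,round(r["conf"],2),w(f,r["xyz"]).round(3))
E
```

```text
{'t': 0.0, 'joint_pos': array([-6.77800727e+01,  1.36797562e+01, -8.16859126e-01,  7.55851392e+01,
        9.82102327e-04,  8.99986942e+01]), 'dq': array([ 0.03378518,  0.06450523,  0.14625689, -0.02874363, -0.01730856,
       -0.02218841]), 'joint_torque': array([-6.33656273e-04, -5.38777900e+01,  3.46437550e+01,  1.83483615e-02,
       -1.30513095e-04,  2.66570373e-05]), 'tcp_pos': array([ 0.19838058, -0.48562   ,  0.2306892 ]), 'tcp_rot': array([-1.79918246e+02, -9.83964510e-04,  2.22212317e+01]), 'wrist_force': array([-0.29655545, -0.82781234,  0.27575623]), 'wrist_torque': array([ 0.02902191, -0.00238756, -0.03218533]), 'gripper_width': 0.08511976949387155}
scene hub 0.73 [ 0.5079  0.4712 -0.0048]
scene hub 0.58 [ 0.5732 -0.1215  0.1566]
scene grip_mid 0.64 [ 0.4288 -0.1379 -0.0005]
scene grip_mid 0.62 [ 0.5174 -0.1118  0.1928]
scene stand 0.69 [ 0.5691 -0.1266  0.0006]
scene wrench 0.64 [ 0.43  -0.137  0.002]
scene gasket 0.56 [ 0.582 -0.269  0.   ]
scene beaker 0.74 [ 0.627 -0.468 -0.001]
scene bottle 0.96 [ 0.51   0.474 -0.004]
scene jar 0.56 [ 0.625 -0.468 -0.001]
scene tray 0.83 [ 0.34   0.447 -0.001]
scene screwdriver 0.55 [ 0.399 -0.462  0.   ]
top hub 0.63 [ 0.5707 -0.1253  0.1602]
top grip_mid 0.36 [ 0.5118 -0.1099  0.1979]
top stand 0.64 [ 0.5738 -0.1194 -0.001 ]
top wrench 0.83 [ 0.433 -0.132 -0.001]
top gasket 0.7 [ 0.625 -0.461  0.   ]
top tray 0.93 [0.344 0.452 0.004]
top screwdriver 0.75 [ 0.397 -0.457 -0.001]
```

View pics/a_scene.png

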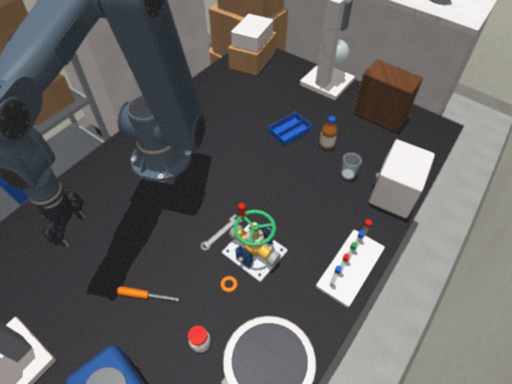

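View pics/a_top.png

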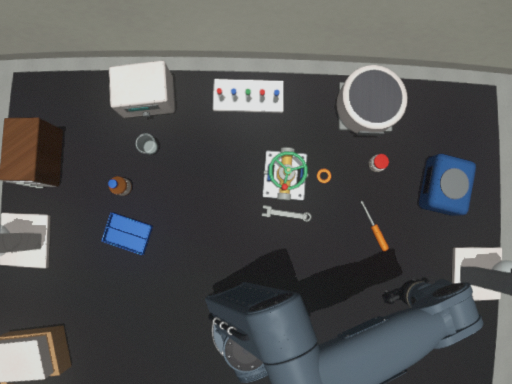

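The scene view has the wheel at (255,228) with the grip at (241,209). In the top view the wheel is at (288,171) and the grip at (285,187), with the stem near the centre. I'll refine the hub and grip estimates next.

```bash
python3 - <<'E'
from h import *
def ray(f,uv,z):
    K=np.array(f["intrinsics"],float);k=float(f["k1"])
    d=cv2.undistortPoints(np.array([[uv]],float),K,np.array([k,0,0,0,0.]))[0,0]
    R=cv2.Rodrigues(np.array(f["rvec"],float))[0]; o=-R.T@np.array(f["tvec"],float).ravel(); v=R.T@np.array([d[0],d[1],1])
    return o+v*(z-o[2])/v[2]
for i in range(2):
  for c in ("scene","top"):
    f=imaging.grab_frame(c)
    for n in ("hub","grip_mid","stem_tip"):
        for r in imaging.mark_of(f,n)[:3]:
            print(c,n,round(r["conf"],2),w(f,r["xyz"]).round(4))
    im=cv2.cvtColor(f["img"],cv2.COLOR_RGB2HSV)
    g=((im[...,0]>50)&(im[...,0]<80)&(im[...,1]>120)&(im[...,2]>60)).astype(np.uint8)
    n,l,s,_=cv2.connectedComponentsWithStats(g); j=1+np.argmax(s[1:,4])
    p=np.argwhere(l==j)[:,::-1].astype(np.float32)
    h=cv2.convexHull(p); P=np.array([ray(f,q[0],0.16)[:2] for q in h])
    from scipy.optimize import least_squares
    o=least_squares(lambda x:np.hypot(P[:,0]-x[0],P[:,1]-x[1])-x[2],[.57,-.12,.066],loss='soft_l1',f_scale=.002)
    print(c,"rim fit",o.x.round(4),s[j])
    rd=(((im[...,0]<6)|(im[...,0]>174))&(im[...,1]>150)).astype(np.uint8)
    m=np.zeros_like(rd); u=h.reshape(-1,2).mean(0).astype(int); m[u[1]-35:u[1]+35,u[0]-35:u[0]+35]=1
    n,l,s,ce=cv2.connectedComponentsWithStats(rd*m)
    for j in range(1,n): print("red",s[j],ce[j],ray(f,ce[j],.196).round(4))
E
```

```text
scene hub 0.96 [ 0.5746 -0.1243  0.1537]
scene hub 0.39 [ 0.5674 -0.126  -0.0023]
scene grip_mid 0.64 [ 0.5142 -0.1132  0.1919]
scene rim fit [ 0.5729 -0.1235  0.0649] [234 210  42  36 489]
red [238 203   8  13  77] [241.15584416 208.50649351] [ 0.5138 -0.1133  0.196 ]
top hub 0.74 [ 0.573  -0.125   0.1602]
top hub 0.54 [ 0.3961 -0.4572 -0.0006]
top grip_mid 0.44 [ 0.512  -0.1105  0.197 ]
top rim fit [ 0.5733 -0.1205  0.0611] [269 152  21  32  89]
red [282 184   6   6  26] [284.07692308 186.38461538] [ 0.5153 -0.1094  0.196 ]
scene hub 0.59 [ 0.5739 -0.124   0.155 ]
scene grip_mid 0.45 [ 0.5135 -0.1104  0.1883]
scene rim fit [ 0.5724 -0.1233  0.0649] [234 209  42  37 491]
red [238 203   7  13  75] [241.13333333 208.44      ] [ 0.5135 -0.1131  0.196 ]
top hub 0.95 [ 0.5685 -0.1235  0.161 ]
top hub 0.16 [ 5.785e-01 -2.677e-01 -3.000e-04]
top grip_mid 0.4 [ 0.5113 -0.1132  0.1973]
top rim fit [ 0.5743 -0.1194  0.06  ] [269 152  21  32  88]
red [282 184   6   6  26] [284.07692308 186.38461538] [ 0.5153 -0.1094  0.196 ]
```

>>> {"name": "servo_tool", "arguments": {
  "moves": [
    {"dx":0.043,"dy":-0.0227,"dz":-0.004,"hand":0.6},
    {"dx":0.043,"dy":-0.0227,"dz":-0.004,"hand":0.6},
    {"dx":0.043,"dy":-0.0227,"dz":-0.004,"hand":0.6},
    {"dx":0.043,"dy":-0.0227,"dz":-0.004,"hand":0.6},
    {"dx":0.043,"dy":-0.0227,"dz":-0.004,"hand":0.6},
    {"dx":0.043,"dy":-0.0227,"dz":0,"hand":0.6},
    {"dx":0.043,"dy":-0.0227,"dz":0,"hand":0.6},
    {"dx":0.043,"dy":-0.0227,"dz":0,"hand":0.6},
    {"dx":0.043,"dy":-0.0227,"dz":0,"hand":0.6},
    {"dx":0.02,"dy":-0.012,"dz":0,"hand":0.6}
  ]
}}

```text
invalid input at $.moves[0]: expected keys dx, dy, dz, roll, hand
```

>>> {"name": "servo_tool", "arguments": {
  "moves": [
    {"dx":0.043,"dy":-0.0227,"dz":-0.004,"roll":0,"hand":0.6},
    {"dx":0.043,"dy":-0.0227,"dz":-0.004,"roll":0,"hand":0.6},
    {"dx":0.043,"dy":-0.0227,"dz":-0.004,"roll":0,"hand":0.6},
    {"dx":0.043,"dy":-0.0227,"dz":-0.004,"roll":0,"hand":0.6},
    {"dx":0.043,"dy":-0.0227,"dz":-0.004,"roll":0,"hand":0.6},
    {"dx":0.043,"dy":-0.0227,"dz":0,"roll":0,"hand":0.6},
    {"dx":0.043,"dy":-0.0227,"dz":0,"roll":0,"hand":0.6},
    {"dx":0.043,"dy":-0.0227,"dz":0,"roll":0,"hand":0.6},
    {"dx":0.043,"dy":-0.0227,"dz":0,"roll":0,"hand":0.6},
    {"dx":0.02,"dy":-0.012,"dz":0,"roll":0,"hand":0.6}
  ]
}}

```text
t: 3.25
tcp_pos: [0.5028, -0.1231, 0.2523]
tcp_rot: [179.8, -0.1, 21.9]
wrist_force: [-0.0, 0.2, -0.4]
gripper_width: 0.051
```

>>> {"name": "servo_tool", "arguments": {
  "moves": [
    {"dx":0.0144,"dy":-0.0067,"dz":0,"roll":0,"hand":0.6},
    {"dx":0,"dy":0,"dz":0.015,"roll":0,"hand":0.6},
    {"dx":0,"dy":0,"dz":0.015,"roll":0,"hand":0.6}
  ]
}}

```text
t: 3.62
tcp_pos: [0.5148, -0.1108, 0.221]
tcp_rot: [179.8, -0.2, 22.1]
wrist_force: [-0.3, -0.3, 0.0]
gripper_width: 0.0509
```

```bash
python3 - <<'E'
from h import *
f=imaging.grab_frame("scene"); s=f["img"][160:290,180:330]; cv2.imwrite("pics/b.png",cv2.resize(s,None,fx=5,fy=4.5,interpolation=cv2.INTER_CUBIC)[:,:,::-1])
print(env.get_obs()["tcp_pos"])
E
```

```text
[ 0.51391327 -0.11075544  0.21906071]
```

View pics/b.png

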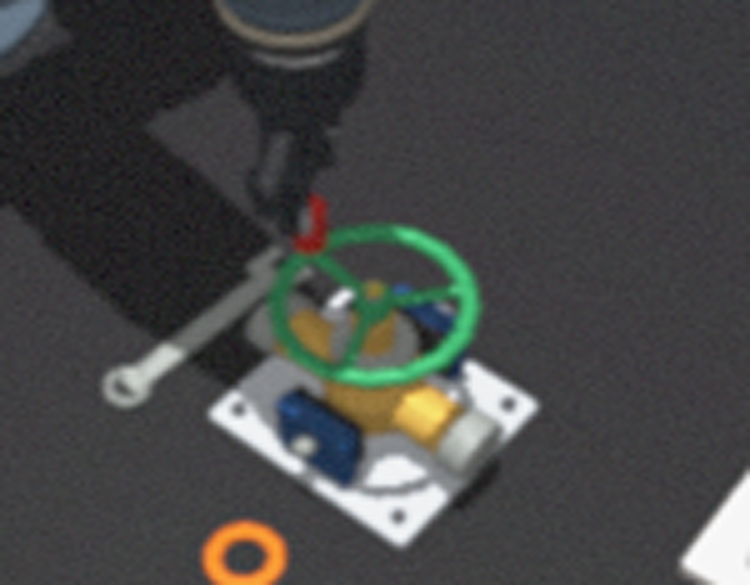

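The zoomed view shows the red grip at crop pixel (312,222), between the fingers. I'll descend and close.

>>> {"name": "servo_tool", "arguments": {
  "moves": [
    {"dx":0,"dy":0,"dz":0.014,"roll":0,"hand":0.6},
    {"dx":0,"dy":0,"dz":0.014,"roll":0,"hand":0.6},
    {"dx":0,"dy":0,"dz":0.012,"roll":0,"hand":0.6},
    {"dx":0,"dy":0,"dz":0,"roll":0,"hand":0.1},
    {"dx":0,"dy":0,"dz":0,"roll":0,"hand":0.1},
    {"dx":0,"dy":0,"dz":0,"roll":0,"hand":0.1},
    {"dx":0,"dy":0,"dz":0,"roll":0,"hand":0.1}
  ],
  "grip_force": 30
}}

```text
t: 4.55
tcp_pos: [0.5115, -0.1134, 0.1765]
tcp_rot: [179.9, 0.1, 21.8]
wrist_force: [-0.5, 0.6, -2.9]
gripper_width: 0.021
```

```bash
cat > step.py <<'E'
from h import *
import sys
C=np.array([0.5728,-0.1235]); r=.060; Z=.1775
o=env.get_obs(); p=np.array(o["tcp_pos"]); F=np.array(o["wrist_force"]); yaw=np.radians(o["tcp_rot"][2])
v=p[:2]-C; a=np.arctan2(v[1],v[0]); 
hub=C-F[:2]/3000  # force on tool from outside; valve gets -F
vv=p[:2]-hub; at=np.degrees(np.arctan2(vv[1],vv[0]))
t=np.array([-np.sin(a),np.cos(a)]); e=v/np.hypot(*v)
print("t",round(o["t"],2),"ang",round(np.degrees(a),1),"true",round(at,1),"rad mm",round(np.hypot(*v)*1e3,1),"Ftan ccw",round(F[:2]@t,1),"Frad",round(F[:2]@e,1),"Fz",round(F[2],1),"z",p[2].round(4),"yaw",np.degrees(yaw).round(1),"w",round(o["gripper_width"],4),"j6",round(o["joint_pos"][5],1))
if len(sys.argv)>2:
    d=float(sys.argv[1]); n=int(sys.argv[2]); q=p[:2]
    for i in range(n):
        b=a+np.radians(d)*(i+1)/n; T=C+r*np.array([np.cos(b),np.sin(b)]); s=T-q; q=T
        dx=s@[np.cos(yaw),np.sin(yaw)]; dy=s@[np.sin(yaw),-np.cos(yaw)]
        print('{"dx": %.4f, "dy": %.4f, "dz": %.4f, "roll": 0, "hand": 0.1},'%(dx,dy,(p[2]-Z if i==0 else 0)),end=" ")
    print()
E
python3 step.py -40 4
```

```text
t 4.55 ang 170.6 true 170.4 rad mm 62.1 Ftan ccw -0.6 Frad 0.6 Fz -2.9 z 0.1765 yaw 21.8 w 0.021 j6 145.7
{"dx": 0.0080, "dy": -0.0073, "dz": -0.0010, "roll": 0, "hand": 0.1}, {"dx": 0.0076, "dy": -0.0072, "dz": 0.0000, "roll": 0, "hand": 0.1}, {"dx": 0.0087, "dy": -0.0058, "dz": 0.0000, "roll": 0, "hand": 0.1}, {"dx": 0.0096, "dy": -0.0042, "dz": 0.0000, "roll": 0, "hand": 0.1},
```

>>> {"name": "servo_tool", "arguments": {
  "moves": [
    {"dx":0.008,"dy":-0.0073,"dz":-0.001,"roll":0,"hand":0.1},
    {"dx":0.0076,"dy":-0.0072,"dz":0.0,"roll":0,"hand":0.1},
    {"dx":0.0087,"dy":-0.0058,"dz":0.0,"roll":0,"hand":0.1},
    {"dx":0.0096,"dy":-0.0042,"dz":0.0,"roll":0,"hand":0.1}
  ]
}}

```text
t: 5.05
tcp_pos: [0.5323, -0.0773, 0.1765]
tcp_rot: [179.8, 0.5, 21.7]
wrist_force: [-3.1, -5.5, -1.7]
gripper_width: 0.0208
```

```bash
python3 step.py -40 4
```

```text
t 5.05 ang 131.3 true 133.1 rad mm 61.4 Ftan ccw 6.0 Frad -2.1 Fz -1.7 z 0.1765 yaw 21.7 w 0.0208 j6 150.2
{"dx": 0.0106, "dy": -0.0013, "dz": -0.0010, "roll": 0, "hand": 0.1}, {"dx": 0.0104, "dy": -0.0008, "dz": 0.0000, "roll": 0, "hand": 0.1}, {"dx": 0.0104, "dy": 0.0010, "dz": 0.0000, "roll": 0, "hand": 0.1}, {"dx": 0.0101, "dy": 0.0028, "dz": 0.0000, "roll": 0, "hand": 0.1},
```

>>> {"name": "servo_tool", "arguments": {
  "moves": [
    {"dx":0.0106,"dy":-0.0013,"dz":-0.001,"roll":0,"hand":0.1},
    {"dx":0.0104,"dy":-0.0008,"dz":0.0,"roll":0,"hand":0.1},
    {"dx":0.0104,"dy":0.001,"dz":0.0,"roll":0,"hand":0.1},
    {"dx":0.0101,"dy":0.0028,"dz":0.0,"roll":0,"hand":0.1}
  ]
}}

```text
t: 5.55
tcp_pos: [0.5692, -0.0628, 0.1759]
tcp_rot: [179.6, 1.1, 21.8]
wrist_force: [-7.6, -6.2, 0.1]
gripper_width: 0.021
```

```bash
python3 step.py -32 3
```

```text
t 5.55 ang 93.4 true 95.9 rad mm 60.8 Ftan ccw 7.9 Frad -5.7 Fz 0.1 z 0.1759 yaw 21.8 w 0.021 j6 152.4
{"dx": 0.0099, "dy": 0.0053, "dz": -0.0016, "roll": 0, "hand": 0.1}, {"dx": 0.0092, "dy": 0.0063, "dz": 0.0000, "roll": 0, "hand": 0.1}, {"dx": 0.0079, "dy": 0.0079, "dz": 0.0000, "roll": 0, "hand": 0.1},
```

```bash
sed -i 's/0.5728,-0.1235/0.5705,-0.1246/' step.py; python3 step.py -32 3
```

```text
t 5.55 ang 91.2 true 93.6 rad mm 61.8 Ftan ccw 7.7 Frad -6.0 Fz 0.1 z 0.1759 yaw 21.8 w 0.021 j6 152.4
{"dx": 0.0094, "dy": 0.0066, "dz": -0.0016, "roll": 0, "hand": 0.1}, {"dx": 0.0090, "dy": 0.0066, "dz": 0.0000, "roll": 0, "hand": 0.1}, {"dx": 0.0076, "dy": 0.0082, "dz": 0.0000, "roll": 0, "hand": 0.1},
```

>>> {"name": "servo_tool", "arguments": {
  "moves": [
    {"dx":0.0094,"dy":0.0066,"dz":-0.0016,"roll":0,"hand":0.1},
    {"dx":0.009,"dy":0.0066,"dz":0.0,"roll":0,"hand":0.1},
    {"dx":0.0076,"dy":0.0082,"dz":0.0,"roll":0,"hand":0.1}
  ]
}}

```text
t: 5.92
tcp_pos: [0.5987, -0.0702, 0.1756]
tcp_rot: [179.9, 1.6, 21.9]
wrist_force: [-7.0, 0.6, 1.4]
gripper_width: 0.0209
```

```bash
python3 step.py -4 1
```

```text
t 5.92 ang 62.6 true 64.7 rad mm 61.2 Ftan ccw 6.5 Frad -2.7 Fz 1.4 z 0.1756 yaw 21.9 w 0.0209 j6 151.9
{"dx": 0.0017, "dy": 0.0041, "dz": -0.0019, "roll": 0, "hand": 0.1},
```

```bash
python3 step.py -12 2
```

```text
t 5.92 ang 62.6 true 64.7 rad mm 61.2 Ftan ccw 6.5 Frad -2.7 Fz 1.4 z 0.1756 yaw 21.9 w 0.0209 j6 151.9
{"dx": 0.0029, "dy": 0.0058, "dz": -0.0019, "roll": 0, "hand": 0.1}, {"dx": 0.0033, "dy": 0.0053, "dz": 0.0000, "roll": 0, "hand": 0.1},
```

>>> {"name": "servo_tool", "arguments": {
  "moves": [
    {"dx":0.0029,"dy":0.0058,"dz":-0.0019,"roll":0,"hand":0.1},
    {"dx":0.0033,"dy":0.0053,"dz":0.0,"roll":0,"hand":0.1}
  ]
}}

```text
t: 6.18
tcp_pos: [0.6068, -0.0757, 0.1758]
tcp_rot: [-179.8, 1.9, 22.0]
wrist_force: [-6.9, 2.3, -1.7]
gripper_width: 0.0209
```

```bash
python3 step.py -5 1
```

```text
t 6.17 ang 53.4 true 55.6 rad mm 60.9 Ftan ccw 6.9 Frad -2.3 Fz -1.7 z 0.1758 yaw 22.0 w 0.0209 j6 151.3
{"dx": 0.0017, "dy": 0.0051, "dz": -0.0017, "roll": 0, "hand": 0.1},
```

>>> {"name": "servo_tool", "arguments": {
  "moves": [
    {"dx":0.0015,"dy":0.0042,"dz":-0.001,"roll":0,"hand":0.1}
  ]
}}

```text
t: 6.3
tcp_pos: [0.609, -0.0776, 0.1761]
tcp_rot: [-179.7, 2.0, 22.0]
wrist_force: [-6.1, 2.3, -3.8]
gripper_width: 0.0208
```

```bash
python3 step.py -4.5 1
```

```text
t 6.3 ang 50.7 true 52.7 rad mm 60.8 Ftan ccw 6.2 Frad -2.1 Fz -3.8 z 0.1761 yaw 22.0 w 0.0208 j6 151.1
{"dx": 0.0014, "dy": 0.0046, "dz": -0.0014, "roll": 0, "hand": 0.1},
```

>>> {"name": "servo_tool", "arguments": {
  "moves": [
    {"dx":0.0014,"dy":0.0046,"dz":0,"roll":0,"hand":0.1}
  ]
}}

```text
t: 6.42
tcp_pos: [0.6113, -0.0798, 0.1757]
tcp_rot: [-179.6, 2.1, 22.1]
wrist_force: [-6.1, 2.9, 0.2]
gripper_width: 0.0209
```

```bash
python3 step.py -5 1
```

```text
t 6.42 ang 47.7 true 49.7 rad mm 60.6 Ftan ccw 6.5 Frad -1.9 Fz 0.2 z 0.1757 yaw 22.1 w 0.0209 j6 150.8
{"dx": 0.0015, "dy": 0.0051, "dz": -0.0018, "roll": 0, "hand": 0.1},
```

>>> {"name": "servo_tool", "arguments": {
  "moves": [
    {"dx":0.0015,"dy":0.0052,"dz":0,"roll":0,"hand":0.1}
  ]
}}

```text
t: 6.55
tcp_pos: [0.6142, -0.0824, 0.1757]
tcp_rot: [-179.5, 2.1, 22.1]
wrist_force: [-6.3, 2.9, 2.2]
gripper_width: 0.021
```

```bash
python3 step.py -5 1
```

```text
t 6.55 ang 44.0 true 46.0 rad mm 60.8 Ftan ccw 6.5 Frad -2.5 Fz 2.2 z 0.1757 yaw 22.1 w 0.021 j6 150.5
{"dx": 0.0010, "dy": 0.0052, "dz": -0.0018, "roll": 0, "hand": 0.1},
```

>>> {"name": "servo_tool", "arguments": {
  "moves": [
    {"dx":0.001,"dy":0.0052,"dz":0,"roll":0,"hand":0.1}
  ]
}}

```text
t: 6.68
tcp_pos: [0.6168, -0.0852, 0.1756]
tcp_rot: [-179.3, 2.1, 22.2]
wrist_force: [-5.6, 3.7, 0.7]
gripper_width: 0.0206
```

```bash
python3 step.py -5 1
```

```text
t 6.67 ang 40.4 true 42.4 rad mm 60.8 Ftan ccw 6.4 Frad -1.9 Fz 0.7 z 0.1756 yaw 22.2 w 0.0206 j6 150.2
{"dx": 0.0007, "dy": 0.0053, "dz": -0.0019, "roll": 0, "hand": 0.1},
```

>>> {"name": "servo_tool", "arguments": {
  "moves": [
    {"dx":0.0007,"dy":0.0053,"dz":0,"roll":0,"hand":0.1}
  ]
}}

```text
t: 6.8
tcp_pos: [0.6192, -0.0881, 0.1756]
tcp_rot: [-179.2, 2.2, 22.3]
wrist_force: [-6.5, 4.6, -0.7]
gripper_width: 0.0211
```

```bash
python3 step.py -5 1
```

```text
t 6.8 ang 36.8 true 39.2 rad mm 60.8 Ftan ccw 7.5 Frad -2.5 Fz -0.7 z 0.1756 yaw 22.3 w 0.0211 j6 149.8
{"dx": 0.0003, "dy": 0.0053, "dz": -0.0019, "roll": 0, "hand": 0.1},
```

>>> {"name": "servo_tool", "arguments": {
  "moves": [
    {"dx":0.0003,"dy":0.0053,"dz":0,"roll":0,"hand":0.1}
  ]
}}

```text
t: 6.92
tcp_pos: [0.6213, -0.0911, 0.1756]
tcp_rot: [-179.1, 2.2, 22.4]
wrist_force: [-5.7, 4.3, -0.2]
gripper_width: 0.0211
```

```bash
python3 step.py -5 1
```

```text
t 6.92 ang 33.4 true 35.5 rad mm 60.8 Ftan ccw 6.7 Frad -2.4 Fz -0.2 z 0.1756 yaw 22.4 w 0.0211 j6 149.5
{"dx": 0.0000, "dy": 0.0053, "dz": -0.0019, "roll": 0, "hand": 0.1},
```

>>> {"name": "servo_tool", "arguments": {
  "moves": [
    {"dx":0.0,"dy":0.0054,"dz":0,"roll":0,"hand":0.1}
  ]
}}

```text
t: 7.05
tcp_pos: [0.6232, -0.0943, 0.1757]
tcp_rot: [-179.0, 2.2, 22.4]
wrist_force: [-5.7, 4.6, 0.6]
gripper_width: 0.0207
```

```bash
python3 step.py -5 1
```

```text
t 7.05 ang 29.9 true 32.1 rad mm 60.7 Ftan ccw 6.9 Frad -2.7 Fz 0.6 z 0.1757 yaw 22.4 w 0.0207 j6 149.1
{"dx": -0.0003, "dy": 0.0053, "dz": -0.0018, "roll": 0, "hand": 0.1},
```

>>> {"name": "servo_tool", "arguments": {
  "moves": [
    {"dx":-0.0003,"dy":0.0054,"dz":0,"roll":0,"hand":0.1}
  ]
}}

```text
t: 7.18
tcp_pos: [0.6249, -0.0975, 0.1756]
tcp_rot: [-178.9, 2.2, 22.5]
wrist_force: [-4.2, 4.2, -0.6]
gripper_width: 0.0209
```

```bash
python3 step.py -5 1
```

```text
t 7.17 ang 26.5 true 28.3 rad mm 60.7 Ftan ccw 5.6 Frad -1.9 Fz -0.6 z 0.1756 yaw 22.5 w 0.0209 j6 148.7
{"dx": -0.0006, "dy": 0.0053, "dz": -0.0019, "roll": 0, "hand": 0.1},
```

>>> {"name": "servo_tool", "arguments": {
  "moves": [
    {"dx":-0.0006,"dy":0.0054,"dz":0,"roll":0,"hand":0.1}
  ]
}}

```text
t: 7.3
tcp_pos: [0.6264, -0.1008, 0.1756]
tcp_rot: [-178.7, 2.2, 22.6]
wrist_force: [-3.8, 6.4, -0.0]
gripper_width: 0.0207
```

```bash
python3 step.py -5 1
```

```text
t 7.3 ang 23.1 true 25.4 rad mm 60.8 Ftan ccw 7.3 Frad -1.0 Fz -0.0 z 0.1756 yaw 22.6 w 0.0207 j6 148.3
{"dx": -0.0010, "dy": 0.0052, "dz": -0.0019, "roll": 0, "hand": 0.1},
```

>>> {"name": "servo_tool", "arguments": {
  "moves": [
    {"dx":-0.001,"dy":0.0053,"dz":0,"roll":0,"hand":0.1}
  ]
}}

```text
t: 7.42
tcp_pos: [0.6276, -0.1041, 0.1756]
tcp_rot: [-178.6, 2.1, 22.7]
wrist_force: [-4.4, 6.1, -0.3]
gripper_width: 0.0209
```

```bash
python3 step.py -5 1
```

```text
t 7.42 ang 19.8 true 22.1 rad mm 60.7 Ftan ccw 7.3 Frad -2.1 Fz -0.3 z 0.1756 yaw 22.7 w 0.0209 j6 147.9
{"dx": -0.0012, "dy": 0.0052, "dz": -0.0019, "roll": 0, "hand": 0.1},
```

>>> {"name": "servo_tool", "arguments": {
  "moves": [
    {"dx":-0.0012,"dy":0.0053,"dz":0,"roll":0,"hand":0.1}
  ]
}}

```text
t: 7.55
tcp_pos: [0.6287, -0.1073, 0.1756]
tcp_rot: [-178.5, 2.1, 22.8]
wrist_force: [-4.3, 5.5, -1.3]
gripper_width: 0.021
```

```bash
python3 step.py -5 1
```

```text
t 7.55 ang 16.5 true 18.6 rad mm 60.7 Ftan ccw 6.5 Frad -2.6 Fz -1.3 z 0.1756 yaw 22.8 w 0.021 j6 147.5
{"dx": -0.0015, "dy": 0.0051, "dz": -0.0019, "roll": 0, "hand": 0.1},
```

>>> {"name": "servo_tool", "arguments": {
  "moves": [
    {"dx":-0.0015,"dy":0.0052,"dz":0,"roll":0,"hand":0.1}
  ]
}}

```text
t: 7.68
tcp_pos: [0.6296, -0.1106, 0.1756]
tcp_rot: [-178.3, 2.1, 22.9]
wrist_force: [-3.3, 5.7, -0.3]
gripper_width: 0.0213
```

```bash
python3 step.py -5 1
```

```text
t 7.67 ang 13.3 true 15.3 rad mm 60.7 Ftan ccw 6.3 Frad -1.9 Fz -0.3 z 0.1756 yaw 22.9 w 0.0213 j6 147.1
{"dx": -0.0018, "dy": 0.0050, "dz": -0.0019, "roll": 0, "hand": 0.1},
```

>>> {"name": "servo_tool", "arguments": {
  "moves": [
    {"dx":-0.0018,"dy":0.0051,"dz":0,"roll":0,"hand":0.1}
  ]
}}

```text
t: 7.8
tcp_pos: [0.6303, -0.1139, 0.1756]
tcp_rot: [-178.2, 2.0, 23.0]
wrist_force: [-3.0, 6.0, -1.3]
gripper_width: 0.0212
```

```bash
python3 step.py -5 1
```

```text
t 7.8 ang 10.1 true 12.2 rad mm 60.8 Ftan ccw 6.5 Frad -1.9 Fz -1.3 z 0.1756 yaw 23.0 w 0.0212 j6 146.6
{"dx": -0.0021, "dy": 0.0049, "dz": -0.0019, "roll": 0, "hand": 0.1},
```

>>> {"name": "servo_tool", "arguments": {
  "moves": [
    {"dx":-0.0025,"dy":0.0058,"dz":0,"roll":0,"hand":0.1}
  ]
}}

```text
t: 7.92
tcp_pos: [0.6307, -0.118, 0.1756]
tcp_rot: [-178.1, 1.9, 23.1]
wrist_force: [-2.5, 5.8, -0.9]
gripper_width: 0.0208
```

```bash
python3 step.py -6 1
```

```text
t 7.92 ang 6.2 true 8.1 rad mm 60.6 Ftan ccw 6.0 Frad -1.8 Fz -0.9 z 0.1756 yaw 23.1 w 0.0208 j6 146.1
{"dx": -0.0027, "dy": 0.0057, "dz": -0.0019, "roll": 0, "hand": 0.1},
```

>>> {"name": "servo_tool", "arguments": {
  "moves": [
    {"dx":-0.0027,"dy":0.0057,"dz":0,"roll":0,"hand":0.1}
  ]
}}

```text
t: 8.05
tcp_pos: [0.6311, -0.1221, 0.1756]
tcp_rot: [-178.0, 1.8, 23.2]
wrist_force: [-2.7, 6.2, -1.8]
gripper_width: 0.0208
```

```bash
python3 step.py -6 1
```

```text
t 8.05 ang 2.3 true 4.3 rad mm 60.7 Ftan ccw 6.3 Frad -2.5 Fz -1.8 z 0.1756 yaw 23.2 w 0.0208 j6 145.6
{"dx": -0.0032, "dy": 0.0055, "dz": -0.0019, "roll": 0, "hand": 0.1},
```

>>> {"name": "servo_tool", "arguments": {
  "moves": [
    {"dx":-0.0032,"dy":0.0055,"dz":0,"roll":0,"hand":0.1}
  ]
}}

```text
t: 8.18
tcp_pos: [0.6311, -0.1263, 0.1755]
tcp_rot: [-177.9, 1.8, 23.3]
wrist_force: [-2.2, 6.5, -3.1]
gripper_width: 0.0212
```

```bash
python3 step.py -6 1
```

```text
t 8.18 ang -1.6 true 0.4 rad mm 60.6 Ftan ccw 6.4 Frad -2.4 Fz -3.1 z 0.1755 yaw 23.3 w 0.0212 j6 145.1
{"dx": -0.0035, "dy": 0.0053, "dz": -0.0020, "roll": 0, "hand": 0.1},
```

>>> {"name": "servo_tool", "arguments": {
  "moves": [
    {"dx":-0.0035,"dy":0.0053,"dz":0,"roll":0,"hand":0.1}
  ]
}}

```text
t: 8.3
tcp_pos: [0.6309, -0.1304, 0.1756]
tcp_rot: [-177.8, 1.6, 23.4]
wrist_force: [-0.9, 7.2, -2.3]
gripper_width: 0.021
```

```bash
python3 step.py -6 1
```

```text
t 8.3 ang -5.5 true -3.2 rad mm 60.6 Ftan ccw 7.1 Frad -1.6 Fz -2.3 z 0.1756 yaw 23.4 w 0.021 j6 144.6
{"dx": -0.0039, "dy": 0.0050, "dz": -0.0019, "roll": 0, "hand": 0.1},
```

>>> {"name": "servo_tool", "arguments": {
  "moves": [
    {"dx":-0.0039,"dy":0.005,"dz":-0.0003,"roll":0,"hand":0.1}
  ]
}}

```text
t: 8.43
tcp_pos: [0.6302, -0.1338, 0.1758]
tcp_rot: [-177.6, 1.5, 23.5]
wrist_force: [1.1, 12.5, -2.5]
gripper_width: 0.021
```

```bash
python3 step.py -6 1
```

```text
t 8.43 ang -8.7 true -4.8 rad mm 60.4 Ftan ccw 12.5 Frad -0.8 Fz -2.5 z 0.1758 yaw 23.5 w 0.021 j6 144.0
{"dx": -0.0040, "dy": 0.0049, "dz": -0.0017, "roll": 0, "hand": 0.1},
```

The force jumped to 12.5 N, so it looks seated. I'll hold and check.

>>> {"name": "servo_tool", "arguments": {
  "moves": [
    {"dx":-0.0007,"dy":0.0009,"dz":0,"roll":0,"hand":0.1},
    {"dx":-0.0005,"dy":0.0006,"dz":0,"roll":0,"hand":0.1},
    {"dx":-0.0005,"dy":0.0006,"dz":0,"roll":0,"hand":0.1}
  ]
}}

```text
t: 8.8
tcp_pos: [0.6313, -0.1301, 0.1756]
tcp_rot: [-177.3, 1.3, 23.8]
wrist_force: [-3.0, 3.1, -2.1]
gripper_width: 0.0207
```

```bash
python3 step.py -2 1
```

```text
t 8.8 ang -5.2 true -4.3 rad mm 61.1 Ftan ccw 2.8 Frad -3.3 Fz -2.1 z 0.1756 yaw 23.8 w 0.0207 j6 143.9
{"dx": -0.0020, "dy": 0.0013, "dz": -0.0019, "roll": 0, "hand": 0.1},
```

>>> {"name": "servo_tool", "arguments": {
  "moves": [
    {"dx":-0.0045,"dy":0.0046,"dz":-0.0005,"roll":0,"hand":0.1}
  ]
}}

```text
t: 8.93
tcp_pos: [0.6299, -0.1338, 0.1759]
tcp_rot: [-177.2, 1.2, 23.9]
wrist_force: [1.4, 12.0, -4.3]
gripper_width: 0.0212
```

```bash
python3 step.py -4 1
```

```text
t 8.93 ang -8.8 true -5.0 rad mm 60.1 Ftan ccw 12.1 Frad -0.5 Fz -4.3 z 0.1759 yaw 23.9 w 0.0212 j6 143.4
{"dx": -0.0025, "dy": 0.0034, "dz": -0.0016, "roll": 0, "hand": 0.1},
```

Pushing again gives 12.1 N at the same wheel angle, −5°, so the valve is shut. Next I open it, taking up the play first.

```bash
python3 step.py 44 4
```

```text
t 8.93 ang -8.8 true -5.0 rad mm 60.1 Ftan ccw 12.1 Frad -0.5 Fz -4.3 z 0.1759 yaw 23.9 w 0.0212 j6 143.4
{"dx": 0.0052, "dy": -0.0103, "dz": -0.0016, "roll": 0, "hand": 0.1}, {"dx": 0.0032, "dy": -0.0110, "dz": 0.0000, "roll": 0, "hand": 0.1}, {"dx": 0.0010, "dy": -0.0115, "dz": 0.0000, "roll": 0, "hand": 0.1}, {"dx": -0.0012, "dy": -0.0114, "dz": 0.0000, "roll": 0, "hand": 0.1},
```

>>> {"name": "servo_tool", "arguments": {
  "moves": [
    {"dx":0.0052,"dy":-0.0103,"dz":-0.0016,"roll":0,"hand":0.1},
    {"dx":0.0032,"dy":-0.011,"dz":0.0,"roll":0,"hand":0.1},
    {"dx":0.001,"dy":-0.0115,"dz":0.0,"roll":0,"hand":0.1},
    {"dx":-0.0012,"dy":-0.0114,"dz":0.0,"roll":0,"hand":0.1}
  ]
}}

```text
t: 9.43
tcp_pos: [0.6187, -0.0879, 0.1774]
tcp_rot: [-177.3, 1.5, 23.9]
wrist_force: [-3.3, -2.9, -9.0]
gripper_width: 0.0204
```

```bash
python3 step.py 30 3
```

```text
t 9.43 ang 37.3 true 37.2 rad mm 60.6 Ftan ccw -0.3 Frad -4.3 Fz -9.0 z 0.1774 yaw 23.9 w 0.0204 j6 147.3
{"dx": -0.0038, "dy": -0.0098, "dz": -0.0001, "roll": 0, "hand": 0.1}, {"dx": -0.0050, "dy": -0.0092, "dz": 0.0000, "roll": 0, "hand": 0.1}, {"dx": -0.0065, "dy": -0.0082, "dz": 0.0000, "roll": 0, "hand": 0.1},
```

```bash
sed -i 's/Z=.1775/Z=.1760/' step.py; python3 step.py 26 2
```

```text
t 9.43 ang 37.3 true 37.2 rad mm 60.6 Ftan ccw -0.3 Frad -4.3 Fz -9.0 z 0.1774 yaw 23.9 w 0.0204 j6 147.3
{"dx": -0.0052, "dy": -0.0126, "dz": 0.0014, "roll": 0, "hand": 0.1}, {"dx": -0.0074, "dy": -0.0114, "dz": 0.0000, "roll": 0, "hand": 0.1},
```

>>> {"name": "servo_tool", "arguments": {
  "moves": [
    {"dx":-0.0052,"dy":-0.0126,"dz":0.0014,"roll":0,"hand":0.1},
    {"dx":-0.0074,"dy":-0.0114,"dz":0.0,"roll":0,"hand":0.1}
  ]
}}

```text
t: 9.68
tcp_pos: [0.5965, -0.07, 0.178]
tcp_rot: [-177.3, 1.4, 23.9]
wrist_force: [-1.1, -4.4, -9.6]
gripper_width: 0.021
```

```bash
python3 step.py 24 2
```

```text
t 9.68 ang 64.5 true 64.2 rad mm 60.5 Ftan ccw -0.9 Frad -4.5 Fz -9.6 z 0.178 yaw 23.9 w 0.021 j6 148.7
{"dx": -0.0095, "dy": -0.0083, "dz": 0.0020, "roll": 0, "hand": 0.1}, {"dx": -0.0107, "dy": -0.0065, "dz": 0.0000, "roll": 0, "hand": 0.1},
```

```bash
cat > ed.py <<'E'
s=open('step.py').read()
s=s.replace("r=.060","r=.0595")
i=s.index("        dx=s@"); j=s.index("    print()")
s=s[:i]+'''        dz=(Z-p[2]) if i==0 else 0
        u=RT@np.array([s[0],s[1],dz])
        print('{"dx": %.4f, "dy": %.4f, "dz": %.4f, "roll": 0, "hand": 0.1},'%tuple(u),end=" ")
'''+s[j:]
s=s.replace("t=np.array([-np","from scipy.spatial.transform import Rotation as Ro\nRT=Ro.from_euler('xyz',o['tcp_rot'],degrees=True).as_matrix().T\nt=np.array([-np")
open('step.py','w').write(s)
E
python3 ed.py; python3 step.py 24 2
```

```text
t 9.68 ang 64.5 true 64.2 rad mm 60.5 Ftan ccw -0.9 Frad -4.5 Fz -9.6 z 0.178 yaw 23.9 w 0.021 j6 148.7
{"dx": -0.0097, "dy": -0.0078, "dz": 0.0027, "roll": 0, "hand": 0.1}, {"dx": -0.0106, "dy": -0.0065, "dz": 0.0006, "roll": 0, "hand": 0.1},
```

>>> {"name": "servo_tool", "arguments": {
  "moves": [
    {"dx":-0.0097,"dy":-0.0078,"dz":0.0027,"roll":0,"hand":0.1},
    {"dx":-0.0106,"dy":-0.0065,"dz":0.0006,"roll":0,"hand":0.1}
  ]
}}

```text
t: 9.93
tcp_pos: [0.5717, -0.0642, 0.1779]
tcp_rot: [-177.5, 1.2, 23.9]
wrist_force: [1.0, -2.8, -5.1]
gripper_width: 0.0211
```

```bash
python3 step.py 24 2
```

```text
t 9.93 ang 88.8 true 88.5 rad mm 60.4 Ftan ccw -1.1 Frad -2.8 Fz -5.1 z 0.1779 yaw 23.9 w 0.0211 j6 148.9
{"dx": -0.0121, "dy": -0.0032, "dz": 0.0023, "roll": 0, "hand": 0.1}, {"dx": -0.0123, "dy": -0.0015, "dz": 0.0003, "roll": 0, "hand": 0.1},
```

>>> {"name": "servo_tool", "arguments": {
  "moves": [
    {"dx":-0.0121,"dy":-0.0032,"dz":0.0023,"roll":0,"hand":0.1},
    {"dx":-0.0123,"dy":-0.0015,"dz":0.0003,"roll":0,"hand":0.1}
  ]
}}

```text
t: 10.18
tcp_pos: [0.5479, -0.0693, 0.178]
tcp_rot: [-177.6, 0.8, 23.9]
wrist_force: [6.8, 1.8, -4.2]
gripper_width: 0.0211
```

```bash
python3 step.py 24 2
```

```text
t 10.18 ang 112.2 true 110.0 rad mm 59.7 Ftan ccw -7.0 Frad -0.9 Fz -4.2 z 0.178 yaw 23.9 w 0.0211 j6 147.9
{"dx": -0.0124, "dy": 0.0013, "dz": 0.0021, "roll": 0, "hand": 0.1}, {"dx": -0.0119, "dy": 0.0035, "dz": 0.0000, "roll": 0, "hand": 0.1},
```

```bash
python3 step.py 80 8
```

```text
t 10.18 ang 112.2 true 110.0 rad mm 59.7 Ftan ccw -7.0 Frad -0.9 Fz -4.2 z 0.178 yaw 23.9 w 0.0211 j6 147.9
{"dx": -0.0103, "dy": 0.0009, "dz": 0.0021, "roll": 0, "hand": 0.1}, {"dx": -0.0101, "dy": 0.0024, "dz": 0.0000, "roll": 0, "hand": 0.1}, {"dx": -0.0095, "dy": 0.0041, "dz": -0.0000, "roll": 0, "hand": 0.1}, {"dx": -0.0087, "dy": 0.0057, "dz": -0.0001, "roll": 0, "hand": 0.1}, {"dx": -0.0075, "dy": 0.0071, "dz": -0.0002, "roll": 0, "hand": 0.1}, {"dx": -0.0062, "dy": 0.0083, "dz": -0.0003, "roll": 0, "hand": 0.1}, {"dx": -0.0047, "dy": 0.0093, "dz": -0.0003, "roll": 0, "hand": 0.1}, {"dx": -0.0030, "dy": 0.0099, "dz": -0.0004, "roll": 0, "hand": 0.1},
```

```bash
sed -i 's/u=RT@np.array(\[s\[0\],s\[1\],dz\])/u=RT@np.array([s[0]*G,s[1]*G,dz])/; s/^C=/G=float(sys.argv[3]) if len(sys.argv)>3 else 1\nC=/' step.py; python3 step.py 60 6 1.1
```

```text
t 10.18 ang 112.2 true 110.0 rad mm 59.7 Ftan ccw -7.0 Frad -0.9 Fz -4.2 z 0.178 yaw 23.9 w 0.0211 j6 147.9
{"dx": -0.0114, "dy": 0.0010, "dz": 0.0021, "roll": 0, "hand": 0.1}, {"dx": -0.0111, "dy": 0.0026, "dz": 0.0000, "roll": 0, "hand": 0.1}, {"dx": -0.0105, "dy": 0.0045, "dz": -0.0000, "roll": 0, "hand": 0.1}, {"dx": -0.0095, "dy": 0.0063, "dz": -0.0001, "roll": 0, "hand": 0.1}, {"dx": -0.0083, "dy": 0.0078, "dz": -0.0002, "roll": 0, "hand": 0.1}, {"dx": -0.0068, "dy": 0.0091, "dz": -0.0003, "roll": 0, "hand": 0.1},
```

>>> {"name": "servo_tool", "arguments": {
  "moves": [
    {"dx":-0.0114,"dy":0.001,"dz":0.0021,"roll":0,"hand":0.1},
    {"dx":-0.0111,"dy":0.0026,"dz":0.0,"roll":0,"hand":0.1},
    {"dx":-0.0105,"dy":0.0045,"dz":0,"roll":0,"hand":0.1},
    {"dx":-0.0095,"dy":0.0063,"dz":-0.0001,"roll":0,"hand":0.1},
    {"dx":-0.0083,"dy":0.0078,"dz":-0.0002,"roll":0,"hand":0.1},
    {"dx":-0.0068,"dy":0.0091,"dz":-0.0003,"roll":0,"hand":0.1}
  ]
}}

```text
t: 10.92
tcp_pos: [0.5095, -0.1172, 0.1769]
tcp_rot: [-177.1, -0.2, 24.2]
wrist_force: [4.5, 6.5, -4.2]
gripper_width: 0.0208
```

```bash
python3 step.py 80 8 1.1
```

```text
t 10.93 ang 173.1 true 170.9 rad mm 61.5 Ftan ccw -6.9 Frad -3.7 Fz -4.2 z 0.1769 yaw 24.2 w 0.0208 j6 141.5
{"dx": -0.0032, "dy": 0.0114, "dz": 0.0004, "roll": 0, "hand": 0.1}, {"dx": -0.0032, "dy": 0.0109, "dz": -0.0006, "roll": 0, "hand": 0.1}, {"dx": -0.0012, "dy": 0.0113, "dz": -0.0006, "roll": 0, "hand": 0.1}, {"dx": 0.0008, "dy": 0.0114, "dz": -0.0006, "roll": 0, "hand": 0.1}, {"dx": 0.0027, "dy": 0.0111, "dz": -0.0005, "roll": 0, "hand": 0.1}, {"dx": 0.0046, "dy": 0.0104, "dz": -0.0005, "roll": 0, "hand": 0.1}, {"dx": 0.0064, "dy": 0.0095, "dz": -0.0004, "roll": 0, "hand": 0.1}, {"dx": 0.0079, "dy": 0.0082, "dz": -0.0004, "roll": 0, "hand": 0.1},
```

Tracking is good: 60.9° of true turning, with Frad at −3.7 N.

>>> {"name": "servo_tool", "arguments": {
  "moves": [
    {"dx":-0.0032,"dy":0.0114,"dz":0.0004,"roll":0,"hand":0.1},
    {"dx":-0.0032,"dy":0.0109,"dz":-0.0006,"roll":0,"hand":0.1},
    {"dx":-0.0012,"dy":0.0113,"dz":-0.0006,"roll":0,"hand":0.1},
    {"dx":0.0008,"dy":0.0114,"dz":-0.0006,"roll":0,"hand":0.1},
    {"dx":0.0027,"dy":0.0111,"dz":-0.0005,"roll":0,"hand":0.1},
    {"dx":0.0046,"dy":0.0104,"dz":-0.0005,"roll":0,"hand":0.1},
    {"dx":0.0064,"dy":0.0095,"dz":-0.0004,"roll":0,"hand":0.1},
    {"dx":0.0079,"dy":0.0082,"dz":-0.0004,"roll":0,"hand":0.1}
  ]
}}

```text
t: 11.92
tcp_pos: [0.5473, -0.1807, 0.1743]
tcp_rot: [-175.6, -0.2, 24.3]
wrist_force: [-6.7, 1.5, 2.5]
gripper_width: 0.0206
```

```bash
python3 step.py 80 8 1.1
```

```text
t 11.93 ang -112.4 true -114.6 rad mm 60.7 Ftan ccw -6.8 Frad 1.2 Fz 2.5 z 0.1743 yaw 24.3 w 0.0206 j6 135.6
{"dx": 0.0095, "dy": 0.0065, "dz": -0.0022, "roll": 0, "hand": 0.1}, {"dx": 0.0097, "dy": 0.0060, "dz": -0.0004, "roll": 0, "hand": 0.1}, {"dx": 0.0106, "dy": 0.0042, "dz": -0.0003, "roll": 0, "hand": 0.1}, {"dx": 0.0112, "dy": 0.0023, "dz": -0.0001, "roll": 0, "hand": 0.1}, {"dx": 0.0114, "dy": 0.0003, "dz": 0.0000, "roll": 0, "hand": 0.1}, {"dx": 0.0113, "dy": -0.0016, "dz": 0.0002, "roll": 0, "hand": 0.1}, {"dx": 0.0108, "dy": -0.0036, "dz": 0.0003, "roll": 0, "hand": 0.1}, {"dx": 0.0100, "dy": -0.0054, "dz": 0.0004, "roll": 0, "hand": 0.1},
```

>>> {"name": "servo_tool", "arguments": {
  "moves": [
    {"dx":0.0095,"dy":0.0065,"dz":-0.0022,"roll":0,"hand":0.1},
    {"dx":0.0097,"dy":0.006,"dz":-0.0004,"roll":0,"hand":0.1},
    {"dx":0.0106,"dy":0.0042,"dz":-0.0003,"roll":0,"hand":0.1},
    {"dx":0.0112,"dy":0.0023,"dz":-0.0001,"roll":0,"hand":0.1},
    {"dx":0.0114,"dy":0.0003,"dz":0.0,"roll":0,"hand":0.1},
    {"dx":0.0113,"dy":-0.0016,"dz":0.0002,"roll":0,"hand":0.1},
    {"dx":0.0108,"dy":-0.0036,"dz":0.0003,"roll":0,"hand":0.1},
    {"dx":0.01,"dy":-0.0054,"dz":0.0004,"roll":0,"hand":0.1}
  ]
}}

```text
t: 12.92
tcp_pos: [0.6158, -0.1625, 0.1743]
tcp_rot: [-175.7, 1.1, 23.8]
wrist_force: [-2.0, -7.7, 1.0]
gripper_width: 0.0211
```

```bash
python3 step.py 80 8 1.1
```

```text
t 12.93 ang -39.9 true -42.2 rad mm 59.0 Ftan ccw -7.2 Frad 3.4 Fz 1.0 z 0.1743 yaw 23.8 w 0.0211 j6 140.2
{"dx": 0.0099, "dy": -0.0056, "dz": -0.0014, "roll": 0, "hand": 0.1}, {"dx": 0.0086, "dy": -0.0075, "dz": 0.0004, "roll": 0, "hand": 0.1}, {"dx": 0.0071, "dy": -0.0089, "dz": 0.0005, "roll": 0, "hand": 0.1}, {"dx": 0.0055, "dy": -0.0100, "dz": 0.0006, "roll": 0, "hand": 0.1}, {"dx": 0.0037, "dy": -0.0108, "dz": 0.0007, "roll": 0, "hand": 0.1}, {"dx": 0.0017, "dy": -0.0112, "dz": 0.0008, "roll": 0, "hand": 0.1}, {"dx": -0.0003, "dy": -0.0114, "dz": 0.0009, "roll": 0, "hand": 0.1}, {"dx": -0.0022, "dy": -0.0112, "dz": 0.0009, "roll": 0, "hand": 0.1},
```

True wheel angle is now 317.8° unwrapped.

>>> {"name": "servo_tool", "arguments": {
  "moves": [
    {"dx":0.0099,"dy":-0.0056,"dz":-0.0014,"roll":0,"hand":0.1},
    {"dx":0.0086,"dy":-0.0075,"dz":0.0004,"roll":0,"hand":0.1},
    {"dx":0.0071,"dy":-0.0089,"dz":0.0005,"roll":0,"hand":0.1},
    {"dx":0.0055,"dy":-0.01,"dz":0.0006,"roll":0,"hand":0.1},
    {"dx":0.0037,"dy":-0.0108,"dz":0.0007,"roll":0,"hand":0.1},
    {"dx":0.0017,"dy":-0.0112,"dz":0.0008,"roll":0,"hand":0.1},
    {"dx":-0.0003,"dy":-0.0114,"dz":0.0009,"roll":0,"hand":0.1},
    {"dx":-0.0022,"dy":-0.0112,"dz":0.0009,"roll":0,"hand":0.1}
  ]
}}

```text
t: 13.92
tcp_pos: [0.6184, -0.0913, 0.1768]
tcp_rot: [-177.1, 1.0, 23.1]
wrist_force: [6.6, -4.7, -1.2]
gripper_width: 0.0211
```

```bash
python3 step.py 80 8 1.1
```

```text
t 13.93 ang 34.8 true 32.4 rad mm 58.4 Ftan ccw -7.6 Frad 2.7 Fz -1.2 z 0.1768 yaw 23.1 w 0.0211 j6 147.5
{"dx": -0.0020, "dy": -0.0111, "dz": 0.0014, "roll": 0, "hand": 0.1}, {"dx": -0.0051, "dy": -0.0102, "dz": 0.0006, "roll": 0, "hand": 0.1}, {"dx": -0.0068, "dy": -0.0091, "dz": 0.0006, "roll": 0, "hand": 0.1}, {"dx": -0.0083, "dy": -0.0078, "dz": 0.0006, "roll": 0, "hand": 0.1}, {"dx": -0.0095, "dy": -0.0063, "dz": 0.0005, "roll": 0, "hand": 0.1}, {"dx": -0.0105, "dy": -0.0045, "dz": 0.0004, "roll": 0, "hand": 0.1}, {"dx": -0.0111, "dy": -0.0026, "dz": 0.0003, "roll": 0, "hand": 0.1}, {"dx": -0.0114, "dy": -0.0006, "dz": 0.0002, "roll": 0, "hand": 0.1},
```

True angle 392.4°.

>>> {"name": "servo_tool", "arguments": {
  "moves": [
    {"dx":-0.002,"dy":-0.0111,"dz":0.0014,"roll":0,"hand":0.1},
    {"dx":-0.0051,"dy":-0.0102,"dz":0.0006,"roll":0,"hand":0.1},
    {"dx":-0.0068,"dy":-0.0091,"dz":0.0006,"roll":0,"hand":0.1},
    {"dx":-0.0083,"dy":-0.0078,"dz":0.0006,"roll":0,"hand":0.1},
    {"dx":-0.0095,"dy":-0.0063,"dz":0.0005,"roll":0,"hand":0.1},
    {"dx":-0.0105,"dy":-0.0045,"dz":0.0004,"roll":0,"hand":0.1},
    {"dx":-0.0111,"dy":-0.0026,"dz":0.0003,"roll":0,"hand":0.1},
    {"dx":-0.0114,"dy":-0.0006,"dz":0.0002,"roll":0,"hand":0.1}
  ]
}}

```text
t: 14.92
tcp_pos: [0.5458, -0.0707, 0.1778]
tcp_rot: [-177.7, -0.4, 23.0]
wrist_force: [6.4, 3.9, -3.5]
gripper_width: 0.0211
```

```bash
python3 step.py 80 8 1.1
```

```text
t 14.93 ang 114.7 true 112.3 rad mm 59.3 Ftan ccw -7.5 Frad 0.9 Fz -3.5 z 0.1778 yaw 23.0 w 0.0211 j6 148.4
{"dx": -0.0113, "dy": 0.0012, "dz": 0.0017, "roll": 0, "hand": 0.1}, {"dx": -0.0109, "dy": 0.0033, "dz": -0.0002, "roll": 0, "hand": 0.1}, {"dx": -0.0102, "dy": 0.0051, "dz": -0.0003, "roll": 0, "hand": 0.1}, {"dx": -0.0092, "dy": 0.0068, "dz": -0.0003, "roll": 0, "hand": 0.1}, {"dx": -0.0078, "dy": 0.0083, "dz": -0.0004, "roll": 0, "hand": 0.1}, {"dx": -0.0063, "dy": 0.0095, "dz": -0.0004, "roll": 0, "hand": 0.1}, {"dx": -0.0045, "dy": 0.0105, "dz": -0.0005, "roll": 0, "hand": 0.1}, {"dx": -0.0026, "dy": 0.0111, "dz": -0.0005, "roll": 0, "hand": 0.1},
```

>>> {"name": "servo_tool", "arguments": {
  "moves": [
    {"dx":-0.0113,"dy":0.0012,"dz":0.0017,"roll":0,"hand":0.1},
    {"dx":-0.0109,"dy":0.0033,"dz":-0.0002,"roll":0,"hand":0.1},
    {"dx":-0.0102,"dy":0.0051,"dz":-0.0003,"roll":0,"hand":0.1},
    {"dx":-0.0092,"dy":0.0068,"dz":-0.0003,"roll":0,"hand":0.1},
    {"dx":-0.0078,"dy":0.0083,"dz":-0.0004,"roll":0,"hand":0.1},
    {"dx":-0.0063,"dy":0.0095,"dz":-0.0004,"roll":0,"hand":0.1},
    {"dx":-0.0045,"dy":0.0105,"dz":-0.0005,"roll":0,"hand":0.1},
    {"dx":-0.0026,"dy":0.0111,"dz":-0.0005,"roll":0,"hand":0.1}
  ]
}}

```text
t: 15.92
tcp_pos: [0.5104, -0.1405, 0.1758]
tcp_rot: [-176.8, -1.5, 23.3]
wrist_force: [2.9, 8.4, -2.3]
gripper_width: 0.021
```

```bash
python3 step.py 70 7 1.1
```

```text
t 15.93 ang -165.2 true -167.5 rad mm 62.2 Ftan ccw -7.4 Frad -5.0 Fz -2.3 z 0.1758 yaw 23.3 w 0.021 j6 139.2
{"dx": 0.0022, "dy": 0.0118, "dz": -0.0008, "roll": 0, "hand": 0.1}, {"dx": 0.0013, "dy": 0.0113, "dz": -0.0006, "roll": 0, "hand": 0.1}, {"dx": 0.0032, "dy": 0.0109, "dz": -0.0005, "roll": 0, "hand": 0.1}, {"dx": 0.0051, "dy": 0.0102, "dz": -0.0004, "roll": 0, "hand": 0.1}, {"dx": 0.0068, "dy": 0.0092, "dz": -0.0003, "roll": 0, "hand": 0.1}, {"dx": 0.0083, "dy": 0.0079, "dz": -0.0002, "roll": 0, "hand": 0.1}, {"dx": 0.0095, "dy": 0.0063, "dz": -0.0001, "roll": 0, "hand": 0.1},
```

>>> {"name": "servo_tool", "arguments": {
  "moves": [
    {"dx":0.0022,"dy":0.0118,"dz":-0.0008,"roll":0,"hand":0.1},
    {"dx":0.0013,"dy":0.0113,"dz":-0.0006,"roll":0,"hand":0.1},
    {"dx":0.0032,"dy":0.0109,"dz":-0.0005,"roll":0,"hand":0.1},
    {"dx":0.0051,"dy":0.0102,"dz":-0.0004,"roll":0,"hand":0.1},
    {"dx":0.0068,"dy":0.0092,"dz":-0.0003,"roll":0,"hand":0.1},
    {"dx":0.0083,"dy":0.0079,"dz":-0.0002,"roll":0,"hand":0.1},
    {"dx":0.0095,"dy":0.0063,"dz":-0.0001,"roll":0,"hand":0.1}
  ]
}}

```text
t: 16.8
tcp_pos: [0.5587, -0.1835, 0.1739]
tcp_rot: [-175.6, -1.0, 23.3]
wrist_force: [-6.9, 0.1, 4.2]
gripper_width: 0.021
```

```bash
python3 step.py 20 2 1.1
```

```text
t 16.8 ang -101.3 true -103.5 rad mm 60.1 Ftan ccw -6.8 Frad 1.3 Fz 4.2 z 0.1739 yaw 23.3 w 0.021 j6 136.3
{"dx": 0.0103, "dy": 0.0050, "dz": -0.0023, "roll": 0, "hand": 0.1}, {"dx": 0.0107, "dy": 0.0038, "dz": -0.0001, "roll": 0, "hand": 0.1},
```

>>> {"name": "servo_tool", "arguments": {
  "moves": [
    {"dx":0.0115,"dy":0.0056,"dz":-0.002,"roll":0,"hand":0.1},
    {"dx":0.0119,"dy":0.0042,"dz":-0.0001,"roll":0,"hand":0.1},
    {"dx":0,"dy":0,"dz":0,"roll":0,"hand":0.1}
  ]
}}

```text
t: 17.18
tcp_pos: [0.5786, -0.1844, 0.174]
tcp_rot: [-175.3, -0.4, 23.2]
wrist_force: [-2.2, -1.2, 1.9]
gripper_width: 0.0209
```

```bash
python3 step.py
```

```text
t 17.18 ang -82.3 true -83.0 rad mm 60.4 Ftan ccw -2.4 Frad 0.9 Fz 1.9 z 0.174 yaw 23.2 w 0.0209 j6 137.1
```

>>> {"name": "servo_tool", "arguments": {
  "moves": [
    {"dx":0,"dy":0,"dz":0,"roll":0,"hand":0.5},
    {"dx":0,"dy":0,"dz":0,"roll":0,"hand":0.5},
    {"dx":0,"dy":0,"dz":0,"roll":0,"hand":0.5}
  ]
}}

```text
t: 17.55
tcp_pos: [0.5781, -0.184, 0.1745]
tcp_rot: [-175.3, -0.5, 23.2]
wrist_force: [0.5, -0.0, -0.1]
gripper_width: 0.0423
```

```bash
python3 step.py; python3 - <<'E'
from h import *
from scipy.spatial.transform import Rotation as Ro
print(Ro.from_euler('xyz',env.get_obs()['tcp_rot'],degrees=True).as_matrix().T@[0,0,.02])
E
```

```text
t 17.55 ang -82.7 true -82.6 rad mm 59.9 Ftan ccw 0.5 Frad 0.1 Fz -0.1 z 0.1745 yaw 23.2 w 0.0423 j6 137.1
[ 0.00019159 -0.00164604 -0.01993123]
```

>>> {"name": "servo_tool", "arguments": {
  "moves": [
    {"dx":0.0002,"dy":-0.0016,"dz":-0.02,"roll":0,"hand":0.5},
    {"dx":0.0002,"dy":-0.0016,"dz":-0.02,"roll":0,"hand":0.5},
    {"dx":0.0002,"dy":-0.0016,"dz":-0.02,"roll":0,"hand":0.5},
    {"dx":0.0002,"dy":-0.0016,"dz":-0.02,"roll":0,"hand":0.5},
    {"dx":-0.04,"dy":0,"dz":-0.02,"roll":0,"hand":0.5},
    {"dx":-0.05,"dy":0,"dz":0,"roll":0,"hand":0.5},
    {"dx":-0.05,"dy":0,"dz":0,"roll":0,"hand":0.5},
    {"dx":-0.05,"dy":0,"dz":0,"roll":0,"hand":0.5},
    {"dx":0,"dy":0,"dz":0,"roll":0,"hand":0.5}
  ]
}}

```text
t: 18.68
tcp_pos: [0.4001, -0.2616, 0.276]
tcp_rot: [-175.4, -0.8, 23.3]
wrist_force: [0.1, -0.0, 0.4]
gripper_width: 0.0426
```

```bash
python3 - <<'E'
from h import *
for c in ("scene","top"):
    f=imaging.grab_frame(c); save(f,f"pics/e_{c}.png")
    for n in ("hub","grip_mid","stem_tip"):
        for r in imaging.mark_of(f,n)[:2]: print(c,n,round(r["conf"],2),w(f,r["xyz"]).round(4))
o=env.get_obs();print(o["t"],o["wrist_force"],o["tcp_pos"])
E
```

```text
scene hub 0.97 [ 0.572  -0.1196  0.1586]
scene hub 0.63 [ 0.5747 -0.1251  0.1561]
scene grip_mid 0.59 [ 6.244e-01 -4.654e-01 -6.000e-04]
scene grip_mid 0.51 [ 0.5807 -0.1865  0.1916]
top hub 0.68 [ 0.5701 -0.1229  0.1578]
top grip_mid 0.5 [ 0.5754 -0.1842  0.1962]
top grip_mid 0.33 [ 0.6256 -0.4642 -0.0019]
19.075 [-0.09599192 -0.31730653 -0.124917  ] [ 0.40329366 -0.26055598  0.27495335]
```

View pics/e_scene.png

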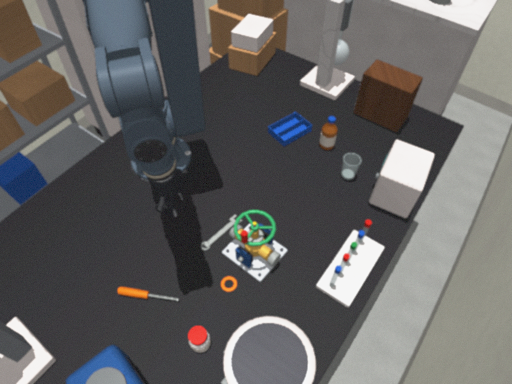

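The final scene view shows the hand clear of the valve. The grip is at about (243,237), where I left it, and the surrounding things are in place.

```bash
python3 -c "
from plant import env
print(env.sign_off())"
```

```text
the job is handed in; nothing more can be done
None
```

The valve was shut and then opened by about one and a half stem turns, and I handed the job in at about 19 s of the 64 s allowed. `sign_off` gives no verdict, so I don't know how it was judged.

- **Shutting:** I turned the wheel clockwise until it stopped dead. A second push gave 12.1 N at the same wheel angle (about −5°), so I took it as seated.
- **Opening:** Turning anticlockwise, the free play ran out somewhere between 88° and 110°. I counted from 99°, which makes the play about 104°. The stem-moving force stayed at 7–7.6 N from there to 637°, or about 538° of stem turning (1.49 turns). The uncertainty is about ±11°, against ±47° allowed.
- **Release:** I opened the hand, lifted straight up and moved clear. The wrist force reads about zero. Both cameras show the grip where I left it, and nothing around the stand has visibly moved.
- **Forces:** Sideways force on the valve was highest at the seat, about 12.5 N (about 4 mm) against the 24 N limit. I only read forces at the end of each move, so brief peaks in between were not seen.
- **Checks that failed or fell short:**
  - The networks never found the stem tip, so its height was not confirmed by camera. The setting rests on the force and angle count alone.
  - The tool tilted by up to about 5° during the turning, with no visible effect on the grip.

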